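# Stir the bead hopper, then draw its spring gate to the mark and hold it

### The job

Take the stirring stick out of its wooden stand and stir the beads in the hopper with it, tip down among them, at least two full turns out towards the wall of the throat, then put the stick back upright, fully home in its stand. Then pull the hopper's spring gate out by its black handle until its black pointer is at the line on the red clip, so that all the beads drop into the yellow tub below, and keep it held there: the job finishes with the gripper still holding the gate at the mark. Do not shift the tub or the loose things around, and keep the gate shut until the stick is back.

Things in the scene. Friction and masses are not known exactly. Their poses are not given: they have to be found in the camera images.
- stick_grip (a point): The middle of the grip of the stirring stick: an 8 mm steel rod, 165 mm long with a black rubber grip, 15 mm thick, on its upper 51 mm (50 g). It starts upright in the hole of its wooden stand. This point is on the stick's axis, 140 mm above its lower end and 25 mm below its top. z runs up along the stick.
- stick_tip (a point): Lower end of the stirring stick, on its axis.
- stick: The stirring stick as a whole; its origin is its lower end, z up along it.
- stand_hole (a point): Centre of the mouth of the round hole in the top of the wooden stand, a fixed block 54 x 54 x 50 mm at the right of the hopper. The hole is 20 mm wide, its rim chamfered by 6 mm, and 45 mm deep, so a stick that is home has its lower end 45 mm below this point.
- hopper_throat (a point): Centre of the closed gate's upper face, on the axis of the fixed hopper, 48 mm above the worktop. Aluminium funnel on a blue base: throat 49 mm wide inside up to 27 mm above the gate, flaring to a mouth 88 mm wide inside, rim 125 mm above the worktop, 94 mm wide outside. x points away from the handle (gate is pulled along -x), z up. Five 14 mm beads lie in a ring on the gate, its middle free.
- gate: The gate: a flat spring-return steel slide under the throat with a black upright handle. It slides level along the hopper's -x by up to 85 mm; the spring pulls it shut with about 4 N when closed and 10 N when drawn by 65 mm, and shuts it when let go. The throat is wholly open once the gate is drawn about 52 mm.
- gate_handle (a point): On the centre of the gate's black upright handle plate, 78 mm above the worktop, 22 mm below the plate's top edge. The plate is 12 mm thick along the hopper's x, 36 mm wide along its y, and stands free from 48 mm to 100 mm above the worktop; 125 mm in front (-x) of the hopper's axis when closed. Moves with the gate.
- gate_pointer (a point): Tip of the black pointer on the left edge of the gate, beside the scale rail. Moves with the gate.
- mark_line (a point): The mark: the white line across the red clip on the scale rail at the left of the gate, at the pointer's height. Axes as the hopper's; the clip is elsewhere on the rail each time, 52 to 72 mm along -x from the pointer when the gate is closed. Fixed.
- tub: Yellow round tub, 68 mm wide and 28 mm high, open at the top, standing on the hopper's base under the throat. Origin at the centre of its underside.
- tape_mid (a point): Centre of a loose roll of masking tape, 85 mm wide, 25 mm high; a bystander.
- cork_block_mid (a point): Centre of a loose brown sanding block, 42 x 76 x 27 mm; a bystander.
- glue_mid (a point): Middle of a loose glue bottle with yellow cap, 29 mm wide, 90 mm high; a bystander.
- bead0_center (a point): Centre of bead 0, a blue plastic ball of 14 mm, at first on the closed gate in the hopper's throat.
- bead1_center (a point): Centre of bead 1, an orange plastic ball of 14 mm, at first on the closed gate in the hopper's throat.
- bead2_center (a point): Centre of bead 2, a green plastic ball of 14 mm, at first on the closed gate in the hopper's throat.
- bead3_center (a point): Centre of bead 3, a white plastic ball of 14 mm, at first on the closed gate in the hopper's throat.
- bead4_center (a point): Centre of bead 4, a red plastic ball of 14 mm, at first on the closed gate in the hopper's throat.
Things that resemble listed ones, but are neither listed nor needed, are in the scene too. What is shaped like the part that bears stand_hole but orange or pink is not meant.

How it is judged:
By the outcome, as a careful person would: the job done as asked, in the order asked, and still so for the second after the job is handed in, while the arm keeps its last pose, push and grip.
It also fails if it takes over 72 s, if anything falls off the work surface, if the arm or the gripper's body presses on something with over 40 N, if the wrist force passes 120 N, or if a joint passes its speed limit or range.

### The arm

A 6-joint arm with a two-finger parallel gripper is mounted at the origin on a cart in front of the work surface, level with it; the furniture and walls round the work are solid. World frame = base frame: x ahead of the robot, y to its left, z up, the work surface at z = 0. Lengths are in m, angles in rad, forces in N, time in s.
With the tool pointing down it reaches from about 0.275 to 0.75 m from the base axis. Payload 10.2 kg.
Tool frame: the origin (TCP) lies midway between the tips of the shut fingers; the grasp point (between the pads) lies 19 mm behind it (env.hold_point_z is the distance from the TCP to the grasp point, in m); z points along the fingers, y is the line along which they close (so a half turn about z gives the same grasp; the last joint's range is limited). The gripper opens to 85 mm and grips with 20 to 120 N. Pads are 22 mm wide; open, the fingers measure 114 mm over their backs; the gripper's body (76 mm by 85 mm) begins 54 mm behind the grasp point. The pads swing forward as they close: fully open they stand 13 mm farther back than shut.
Start: joints at [-0.223, 0.313, 1.498, -0, 1.331, -0.223], TCP at [0.525, -0, 0.231] pointing down, gripper open.
Joint ranges: [-2.94, 2.94], [-0.97, 2.17], [0.19, 2.56], [-1.23, 4.37], [0.02, 3.11], [-2.88, 2.88]. Speed limits (rad/s): [2.39, 2.39, 3.01, 3.14, 3.14, 3.14].

### API

Orientations are given as a unit quaternion [x, y, z, w].
In Python, from bench import env, kinematics, monitor, eyes, job gives the robot as it stands. The module is installed in compiled form; this text tells all that it offers. Calls block until the motion is done:
- env.reach(position, orientation): joint-space move of the TCP to a pose.
- env.movel(position, velocity=0.15, frame=None, guard=None): straight line of the TCP; frame=None keeps the orientation; velocity is the mean speed in m/s. With guard (N) it stops when the force on the tool has changed by that much, and returns True; else False.
- env.set_joints(angles): joint-space move.
- env.release() and env.close_gripper(effort=None): open the fingers fully, or close them until they stop; effort is the grip in N (None keeps the last).
- env.hold(seconds).
- kinematics.ik(position, orientation): joint angles nearest the present ones, or None.
- monitor.sense(): the state.
- eyes.grab_frame(name): name is "scene" or "side" or "wrist"; returns a dict with "frame" (420x560x3 uint8, red, green, blue), "mtx" (3x3 intrinsics, pixels), "k1" (the pictures are not rectified: a ray, as slopes to the right and down, at radius r is drawn at 1 + k1 r^2 times it, then the intrinsics apply), "view" (4x4, takes a point from world to camera coordinates). Camera axes: x right, y down, z forward; pixel columns grow to the right and rows downward; lengths in m; the calibration is good to about 2 mm. A picture is of the moment at which its call begins. There is no depth.
A pose or a line that the arm cannot do raises env.MotionError and nothing moves.
- job.hand_in(): hands the job in, once; it reports no verdict.
The state is a dict: "clock": time; "joints": joint angles; "qvel": joint speeds; "joint_efforts": joint torques, N m; "position": TCP position; "ee_rot": TCP orientation; "contact_force": force on the tool from outside, world axes, zero at the start; "ft_torque": the same for the moment, N m; "finger_gap": opening from 0.0 (shut) to 1.0 (fully open).
Only numpy, scipy, OpenCV 4.12 (cv2) and the standard library are available. Lean on these libraries where they do the work, as an engineer would, in place of code of your own. Each camera call takes 0.05 s, during which the arm holds its last target. There are 200 camera calls.

## Working session

There is one attempt and no reset: what is moved stays moved. The work goes in short steps, each a Python script; the robot and the scene stay as the last script left them, time stands still between calls to the robot, and variables do not carry over. Pictures are saved under pics/ and viewed, on a budget of 10 in all, crops included, one or two more only if the job needs it, and the job is handed in when it is done.

```bash
mkdir -p pics; python3 - <<'E'
from bench import env, kinematics, monitor, eyes, job
import cv2, numpy as np
for n in ["scene","side","wrist"]:
    f=eyes.grab_frame(n); cv2.imwrite(f"pics/{n}0.png",f["frame"][:,:,::-1]); print(n,f["mtx"].round(1).tolist(),f["k1"],f["view"].round(4).tolist())
s=monitor.sense(); print(s, env.hold_point_z)
E
```

```text
scene [[435.7, 0.0, 285.3], [0.0, 435.7, 211.1], [0.0, 0.0, 1.0]] -0.07669461020594769 [[0.4927, -0.8698, -0.0246, -0.3173], [-0.424, -0.2153, -0.8797, 0.3297], [0.7599, 0.4439, -0.4749, 0.6805], [0.0, 0.0, 0.0, 1.0]]
side [[419.6, 0.0, 283.8], [0.0, 419.6, 212.5], [0.0, 0.0, 1.0]] -0.018698963874846524 [[0.9697, -0.2441, -0.0047, -0.5678], [-0.1136, -0.4342, -0.8936, 0.165], [0.2161, 0.8671, -0.4488, 0.9464], [0.0, 0.0, 0.0, 1.0]]
wrist [[320.9, 0.0, 279.9], [0.0, 320.9, 212.3], [0.0, 0.0, 1.0]] -0.017572652626571695 [[1.0, -0.0006, -0.0009, -0.5257], [-0.0003, -0.9454, 0.3258, -0.0427], [-0.0011, -0.3258, -0.9454, 0.3792], [0.0, 0.0, 0.0, 1.0]]
{'clock': 0.15, 'joints': array([-2.23413106e-01,  3.13299428e-01,  1.49823080e+00,  5.23920732e-05,
        1.33100413e+00, -2.23392312e-01]), 'qvel': array([-3.19695901e-03, -1.15963611e-03, -7.71952423e-04,  6.78205767e-04,
       -6.51143062e-05,  4.27564816e-04]), 'joint_efforts': array([ 1.79854873e-03, -4.12368500e+01, -2.59796566e+01, -1.57318855e-04,
        3.17765021e-03, -3.62555340e-05]), 'position': array([5.24818595e-01, 3.54938242e-05, 2.30889782e-01]), 'ee_rot': array([ 7.07118462e-01,  7.07094943e-01, -2.29375201e-04, -4.11989743e-04]), 'contact_force': array([-0.25005206,  0.30208134,  0.30135616]), 'ft_torque': array([ 0.02707743, -0.01367559, -0.01482525]), 'finger_gap': 1.0022654094363732} 0.0187
```

View pics/scene0.png

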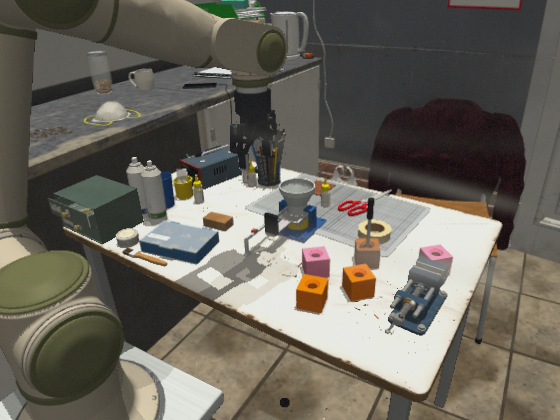

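View pics/side0.png

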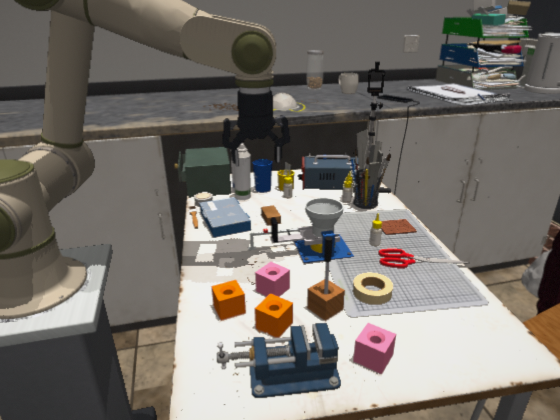

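View pics/wrist0.png

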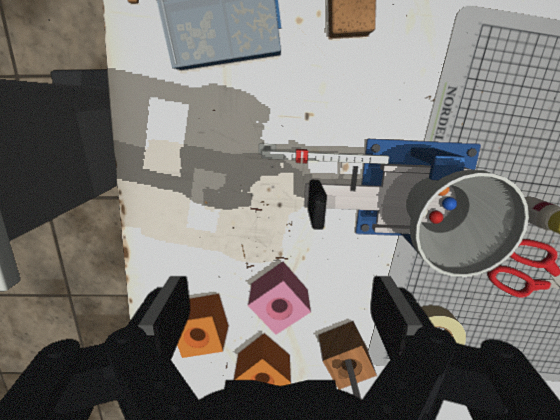

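Scene: the hopper is at (297,190) and the brown stand with stick at (368,245). Side: hopper (324,212), stand (326,297). Wrist: rim centre ≈(470,222), handle (317,204), red clip (301,155), black pointer (353,178), stand hole ≈(348,366). The orange and pink blocks are decoys.

```bash
cat > h.py <<'E'
from bench import env, kinematics, monitor, eyes, job
import cv2, numpy as np
from scipy.spatial.transform import Rotation as R
np.set_printoptions(precision=4,suppress=True)
def dist(f): return np.array([f["k1"],0,0,0,0.])
def ray(f,px):
    d=f["mtx"]; p=cv2.undistortPointsIter(np.array([[px]],float),d,dist(f),None,None,(3,50,1e-10))[0,0]
    Rw=f["view"][:3,:3]; return -Rw.T@f["view"][:3,3], Rw.T@np.r_[p,1]
def plane(f,px,z):
    c,v=ray(f,px); return c+v*(z-c[2])/v[2]
def tri(obs):
    A=np.zeros((3,3));b=np.zeros(3);rs=[ray(f,p) for f,p in obs]
    for c,v in rs:
        v=v/np.linalg.norm(v);P=np.eye(3)-np.outer(v,v);A+=P;b+=P@c
    x=np.linalg.solve(A,b)
    return x,[round(1e3*float(np.linalg.norm(np.cross(v/np.linalg.norm(v),x-c))),2) for c,v in rs]
def proj(f,p):
    return cv2.projectPoints(np.array([p],float),f["view"][:3,:3],f["view"][:3,3],f["mtx"],dist(f))[0][0,0]
def q(yaw=0): # tool down, tool y along world x rotated by yaw
    return (R.from_euler('z',yaw)*R.from_quat([2**-.5,2**-.5,0,0])).as_quat()
def shot(name,cam="wrist"):
    f=eyes.grab_frame(cam); cv2.imwrite(f"pics/{name}.png",f["frame"][:,:,::-1])
    np.savez(f"pics/{name}.npz",**f); return f
def load(name):
    d=np.load(f"pics/{name}.npz"); return {k:(d[k] if d[k].ndim else float(d[k])) for k in d.files}
E
python3 - <<'E'
from h import *
f=shot("w0"); shot("s0","scene"); shot("d0","side")
for n,p,z in [("rim",(470,222),.125),("handle",(317,183),.1),("clip",(301,155),.05),("railL",(262,148),.05),("railR",(388,160),.05),("ptr",(353,178),.05),("hole",(348,366),.05)]: print(n,plane(f,p,z))
# second views
env.reach([.56,-.12,.33],q()); shot("w1")
env.reach([.62,-.04,.30],q()); shot("w2"); print(monitor.sense()["clock"])
a=cv2.imread("pics/w1.png");b=cv2.imread("pics/w2.png")
cv2.imwrite("pics/w12.png",cv2.resize(np.vstack([a[:330],b[:330]]),(509,600)))
E
```

```text
rim [ 0.6832 -0.0108  0.125 ]
handle [0.5581 0.0161 0.1   ]
clip [0.5469 0.0326 0.05  ]
railL [0.5081 0.0395 0.05  ]
railR [0.6347 0.0276 0.05  ]
ptr [0.6007 0.0091 0.05  ]
hole [ 0.6127 -0.2359  0.05  ]
1.5833
```

View pics/w12.png

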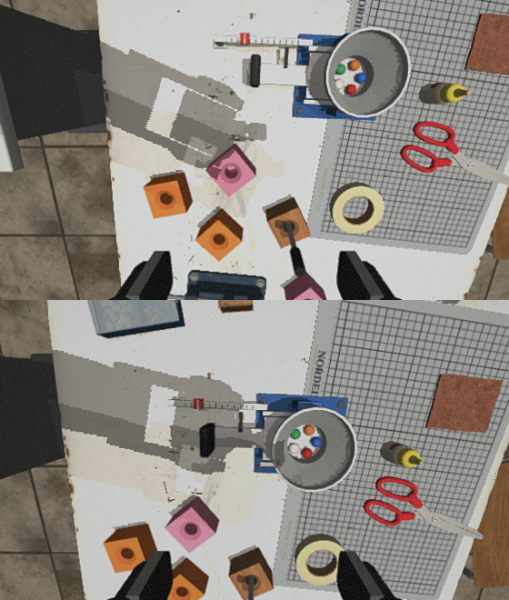

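Top: w1 shows handle ≈(281,77), clip (269,43), rim centre ≈(403,79), and stand hole ≈(318,251) full-scale. Bottom: w2 shows the same features shifted. Next I zoom in to pick pixels precisely.

```bash
python3 - <<'E'
from h import *
def crop(n,x,y,w,h,s):
    c=cv2.resize(cv2.imread(f"pics/{n}.png")[y:y+h,x:x+w],None,fx=s,fy=s,interpolation=cv2.INTER_CUBIC)
    for i in range(0,w,10):
        L=10 if i%50==0 else 4; cv2.line(c,(i*s,0),(i*s,L),(0,0,255),1)
    for i in range(0,h,10):
        L=10 if i%50==0 else 4; cv2.line(c,(0,i*s),(L,i*s),(0,0,255),1)
    return c
A=crop("w1",230,20,230,120,3)     #690x360
B=crop("w1",280,210,80,80,3)   #240
C=crop("d0",290,225,80,80,3)[:, :]  # side 
D=crop("s0",335,190,70,80,3)
print(A.shape,B.shape)
img=np.zeros((600,690,3),np.uint8); img[:360]=A; img[360:,:240]=B; img[360:,240:480]=C; img[360:,480:690]=D
cv2.imwrite("pics/m1.png",img)
cv2.imwrite("pics/m2.png",np.vstack([crop("w2",185,95,215,120,3),crop("s0",240,165,80*2+55,80,3)]))
# red clip masks
for n in ["w0","w1","w2","s0","d0"]:
    f=load(n); hsv=cv2.cvtColor(f["frame"],cv2.COLOR_RGB2HSV)
    m=(((hsv[...,0]<8)|(hsv[...,0]>172))&(hsv[...,1]>150)&(hsv[...,2]>100)).astype(np.uint8)
    k,_,st,c=cv2.connectedComponentsWithStats(m)
    print(n,[(st[i].tolist(),c[i].round(1).tolist()) for i in range(1,k) if st[i,4]>8])
E
```

```text
(360, 690, 3) (240, 240, 3)
w0 [([296, 150, 5, 12, 52], [297.8, 155.2]), ([303, 150, 5, 13, 49], [304.8, 156.2]), ([431, 212, 12, 11, 108], [436.5, 217.2]), ([511, 240, 49, 36, 595], [539.8, 257.3]), ([490, 267, 60, 30, 640], [517.9, 281.8])]
w1 [([265, 37, 3, 11, 33], [266.0, 42.0]), ([271, 37, 3, 12, 35], [272.0, 42.3]), ([382, 93, 10, 11, 81], [386.1, 98.3]), ([456, 134, 49, 35, 591], [482.0, 149.5]), ([442, 160, 55, 30, 553], [467.3, 175.1])]
w2 [([213, 109, 3, 11, 30], [214.1, 113.8]), ([218, 109, 5, 11, 36], [220.1, 114.1]), ([333, 164, 10, 10, 80], [337.5, 168.4]), ([415, 195, 50, 34, 555], [440.8, 210.0]), ([401, 220, 56, 28, 525], [426.9, 234.2])]
s0 [([306, 54, 6, 3, 12], [308.0, 55.0]), ([338, 200, 23, 10, 92], [347.9, 204.5]), ([348, 203, 20, 13, 106], [357.9, 209.6])]
d0 [([506, 45, 11, 5, 19], [511.6, 46.5]), ([379, 249, 36, 19, 426], [395.1, 257.6])]
```

View pics/m1.png

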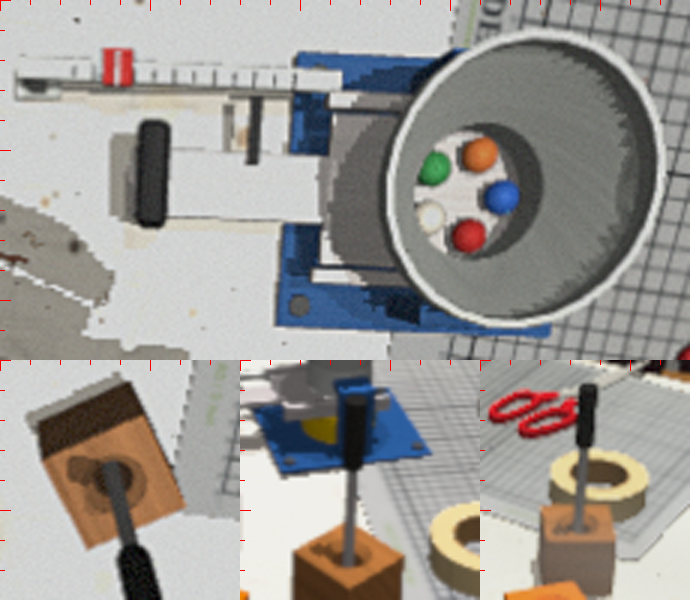

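View pics/m2.png

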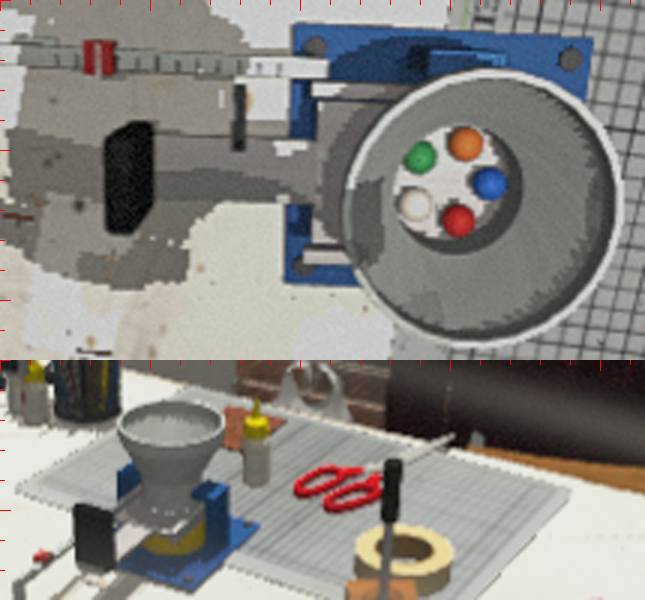

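```bash
python3 - <<'E'
from h import *
F={n:load(n) for n in ["w0","w1","w2","s0","d0"]}
def t(name,**k):
    x,e=tri([(F[n],p) for n,p in k.items()]); print(name,x,dict(zip(k,e)))
t("rim",w1=(405.2,78.8),w2=(346.2,164.5),s0=(297,187))
t("rimw",w1=(405.2,78.8),w2=(346.2,164.5))
t("clip",w1=(269.2,42.2),w2=(217.,114),w0=(301.3,155.7))
t("ptr",w1=(315.3,52.3),w2=(265,123.3))
t("hole",w1=(317.5,251.3),d0=(326,289.3),s0=(367.8,244.8))
t("holeScSd",d0=(326,289.3),s0=(367.8,244.8))
t("sticktop",d0=(328.3,237.3),s0=(371,199))
t("gripbot",d0=(327.3,261),s0=(369.7,218),w1=(322.3,273.3))
print("handle w1",plane(F["w1"],(281.7,77.3),.1))
for n in("w1","w2"): print(n,[plane(F[n],p,.05) for p in ((316.7,251.3),)] if n=="w1" else "", "clip,ptr z .05", plane(F[n],{"w1":(269.2,42.2),"w2":(217.,114)}[n],.05),plane(F[n],{"w1":(315.3,52.3),"w2":(265,123.3)}[n],.05))
# rail direction
o={"w1":((230+15/3,20+66/3),(230+341/3,20+71/3)),"w2":((185+0,95+44/3),(185+328/3,95+60/3))}
for n in o:
    a,b=[plane(F[n],p,.05) for p in o[n]]; print("rail",n,a,b,np.degrees(np.arctan2(*(b-a)[[1,0]])))
a=plane(F["w1"],(230+296/3,20+53/3),.005)
# beads on gate z=.055
for n,ps,c in (("w1",[(434,168),(480,155),(501,198),(430,217),(468,236)],(230,20)),("w2",[(421,157),(466,144),(489,184),(414,204),(458,221)],(185,95))):
    print("beads",n,np.mean([plane(F[n],(c[0]+u/3,c[1]+v/3),.055) for u,v in ps],0))
E
```

```text
rim [ 0.6875 -0.0142  0.1189] {'w1': 0.77, 'w2': 0.82, 's0': 0.45}
rimw [ 0.6862 -0.014   0.1242] {'w1': 0.11, 'w2': 0.11}
clip [0.5474 0.0312 0.0483] {'w1': 0.61, 'w2': 0.6, 'w0': 0.37}
ptr [0.6028 0.0204 0.0463] {'w1': 0.09, 'w2': 0.09}
hole [ 0.614  -0.2405  0.0489] {'w1': 0.99, 'd0': 0.83, 's0': 0.82}
holeScSd [ 0.6131 -0.2406  0.0491] {'d0': 0.59, 's0': 0.59}
sticktop [ 0.6127 -0.2398  0.1696] {'d0': 1.02, 's0': 1.02}
gripbot [ 0.6139 -0.2391  0.1178] {'d0': 0.95, 's0': 1.89, 'w1': 1.36}
handle w1 [ 0.5625 -0.0111  0.1   ]
w1 [array([ 0.6136, -0.2404,  0.05  ])] clip,ptr z .05 [0.548  0.0307 0.05  ] [0.6025 0.0199 0.05  ]
w2  clip,ptr z .05 [0.5471 0.0312 0.05  ] [0.6029 0.0207 0.05  ]
rail w1 [0.5077 0.031  0.05  ] [0.6356 0.0292 0.05  ] -0.8015775160290217
rail w2 [0.5101 0.036  0.05  ] [0.6372 0.0302 0.05  ] -2.641206516925744
beads w1 [ 0.6865 -0.0165  0.055 ]
beads w2 [ 0.6863 -0.0164  0.055 ]
```

```bash
python3 - <<'E'
from h import *
env.reach([.6135,-.240,.25],q()); env.movel([.6135,-.240,.127],.12)
s=monitor.sense(); print(s["position"],s["contact_force"])
env.close_gripper(60); s=monitor.sense(); print(s["finger_gap"],s["contact_force"],s["ft_torque"])
env.movel([.6135,-.240,.270],.12)
s=monitor.sense(); print(s["clock"],s["position"],s["finger_gap"],s["contact_force"])
a=shot("d1","side");b=shot("s1","scene")
x,y=[int(v) for v in proj(a,[.6135,-.24,.22])]; u,v=[int(v) for v in proj(b,[.6135,-.24,.22])]
print(x,y,u,v)
c=lambda f,x,y: cv2.resize(f["frame"][y-55:y+75,x-45:x+45,::-1],None,fx=4,fy=4,interpolation=cv2.INTER_CUBIC)
cv2.imwrite("pics/m3.png",np.hstack([c(a,x,y),c(b,u,v)]))
E
```

```text
[ 0.6139 -0.2401  0.1279] [ 0.6525 -0.6415 -0.4591]
0.1600186780062977 [-0.1971  0.4388  0.7723] [ 0.006  -0.0955 -0.0007]
5.5917 [ 0.6133 -0.2399  0.2691] 0.15741543738157412 [ 0.6914 -0.4908  0.3535]
329 214 372 177
```

View pics/m3.png

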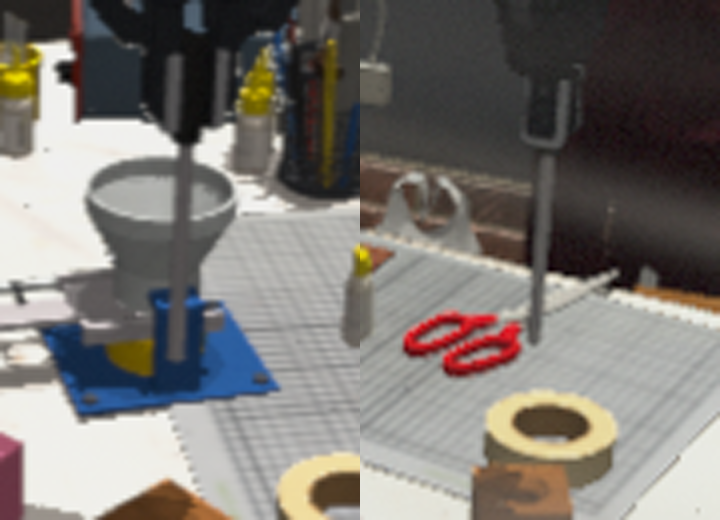

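Side (left): the stick hangs from the fingers with its tip at crop (177,362). Scene (right): tip at (534,345). I triangulate the tip and tilt.

```bash
python3 - <<'E'
from h import *
a,b=load("d1"),load("s1")
T,e=tri([(a,(328.25,249.3)),(b,(370.5,207.9))]);U,e2=tri([(a,(330.5,196.5)),(b,(372.75,160))])
print(T,e,U,e2,(U-T)/np.linalg.norm(U-T)); 
print(proj(a,[.6133,-.24,.146]),proj(b,[.6133,-.24,.146]))
E
```

```text
[ 0.6139 -0.2403  0.1451] [0.66, 0.66] [ 0.6144 -0.2376  0.2571] [2.48, 2.48] [0.0044 0.0242 0.9997]
[327.972  248.4955] [370.3583 207.9026]
```

```bash
python3 - <<'E'
from h import *
C=np.array([.6865,-.0153]); 
env.movel([*C,.285],.2)
g=env.movel([*C,.1765],.08,guard=8); s=monitor.sense(); print(g,s["position"],s["contact_force"],s["clock"])
if not g:
    f0=s["contact_force"];M=0;P=[]
    for i in range(0,16*2+9):
        t=2*np.pi*i/16; r=.016
        env.movel([C[0]+r*np.cos(t),C[1]+r*np.sin(t),.1765],.05)
        s=monitor.sense(); M=max(M,np.linalg.norm(s["contact_force"]-f0)); P.append(s["position"])
        if i==10: shot("s2","scene"); shot("d2","side"); shot("w3")
        if i%8==0: print(i,s["position"],s["contact_force"],s["clock"])
        if np.linalg.norm(s["contact_force"]-f0)>25: print("force!",i); break
    print("max",M); P=np.array(P); print(P.min(0),P.max(0))
    env.movel([*C,.1765],.05)
env.movel([*C,.285],.15); s=monitor.sense(); print(s["position"],s["contact_force"],s["clock"],s["finger_gap"])
a=shot("d3","side");b=shot("s3","scene");w=shot("w4")
e=[proj(f,[*C,.162]).astype(int) for f in(a,b)];print(e)
c=lambda f,x,y: cv2.resize(f["frame"][y-65:y+65,x-45:x+45,::-1],None,fx=4,fy=4,interpolation=cv2.INTER_CUBIC)
cv2.imwrite("pics/m4.png",np.hstack([c(a,*e[0]),c(b,*e[1])]))
E
```

```text
False [ 0.6867 -0.0153  0.1771] [-0.7172 -0.0598 -0.3118] 8.5333
0 [ 0.6998 -0.015   0.1757] [-12.4109   0.7373   3.9058] 9.0
8 [ 0.6718 -0.0144  0.1773] [ 5.5642 -0.1988 -0.0649] 11.2
16 [ 0.7011 -0.0173  0.1762] [-8.3163 -4.2889  1.9189] 13.55
24 [ 0.6724 -0.0151  0.1776] [ 8.3513 -0.9596 -0.2598] 15.75
32 [ 0.7004 -0.0163  0.1754] [-6.6871 -1.2322  0.8553] 17.95
40 [ 0.6727 -0.0148  0.1778] [ 8.7536  0.5311 -0.1711] 20.15
max 12.456508639292545
[ 0.6718 -0.0304  0.1754] [0.7011 0.0002 0.1778]
[ 0.6862 -0.0152  0.2839] [ 0.1501  0.152  -0.425 ] 21.4917 0.15446746594549352
[array([325, 191]), array([297, 171])]
```

View pics/m4.png

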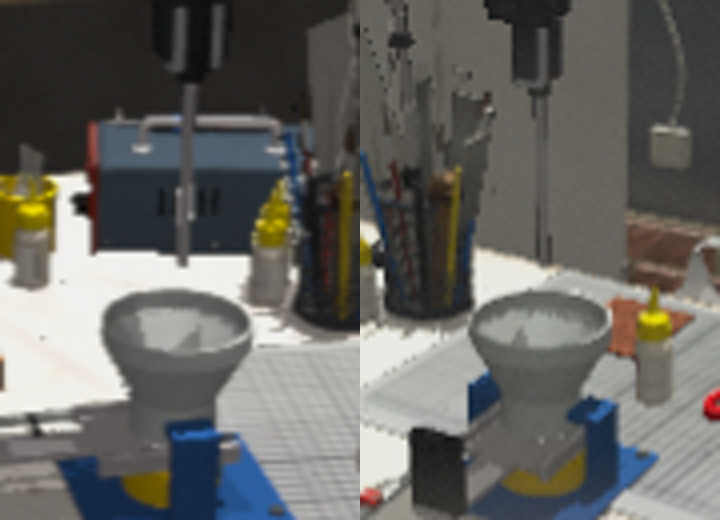

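Both views show the stick lifted clear above the hopper, tip at side crop (182,265) and scene crop (543,262). Now I check the tip offset and the bead arrangement, since there was some radial force while stirring.

```bash
python3 - <<'E'
from h import *
a,b=load("d3"),load("s3"); o=np.array([[325-45,191-65],[297-45,171-65]])
pt=lambda p,k:(o[k][0]+(p[0]-360*k)/4,o[k][1]+p[1]/4)
T,e=tri([(a,pt((182,265),0)),(b,pt((543,263),1))]);U,e2=tri([(a,pt((190,85),0)),(b,pt((541,92),1))])
print("tip",T,e,U,e2,(U-T)/np.linalg.norm(U-T))
C=[.6865,-.0153]
def crop(n,cx,cy,w,h,s):
    return cv2.resize(load(n)["frame"][cy-h//2:cy+h//2,cx-w//2:cx+w//2,::-1],None,fx=s,fy=s,interpolation=cv2.INTER_CUBIC)
L=[]
for n in("w3","w4"):
    p=proj(load(n),[*C,.1]).astype(int); print(n,p); p=np.clip(p,[65,65],[490,350]); print(p); L.append(crop(n,*p,130,130,3))
for n in("s2","d2"):
    p=proj(load(n),[*C,.15]).astype(int);print(n,p); L.append(crop(n,*p,130,70,3))
cv2.imwrite("pics/m5.png",np.vstack([np.hstack(L[:2]),np.hstack(L[2:])]))
E
```

```text
tip [ 0.6851 -0.0182  0.1622] [1.28, 1.28] [ 0.6853 -0.0182  0.275 ] [1.92, 1.92] [ 0.0014 -0.0003  1.    ]
w3 [292 210]
[292 210]
w4 [279 185]
[279 185]
s2 [297 176]
d2 [325 195]
```

View pics/m5.png

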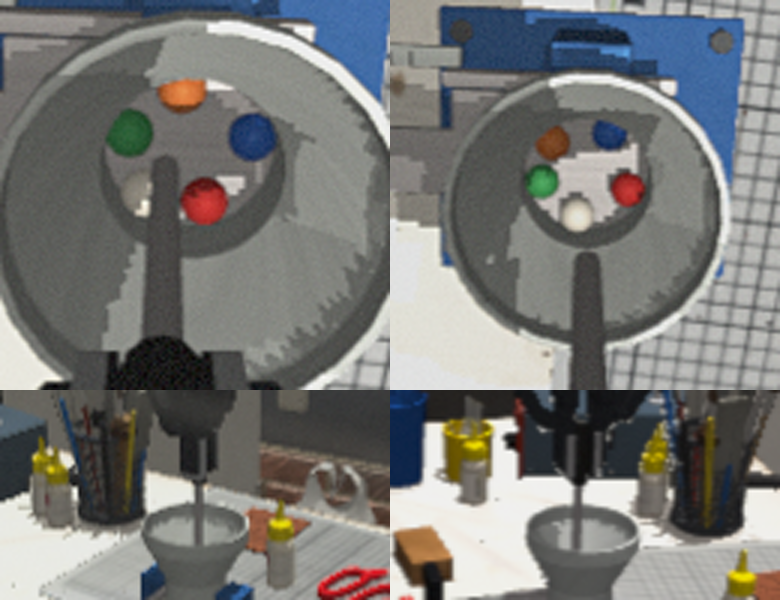

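In w3 (left) the tip is only about 7–8 mm off the axis. It stayed inside the bead ring, which was turned only slightly, so that pass was not out towards the wall. I'll redo it, entering a gap between beads with a firmer grip.

```bash
python3 - <<'E'
from h import *
w=load("w4"); o=np.array([279-65,185-65])
P=lambda u,v,z:plane(w,(o[0]+(u-390)/3,o[1]+v/3),z)
print("tip", P(587,258,.161)[:2])
B=np.array([P(u,v,.055)[:2] for u,v in((553,143),(609,133),(627,189),(577,215),(542,182))])
# circle centre through beads pushed outward
from scipy.optimize import least_squares
s=least_squares(lambda p:np.hypot(*(B-p[:2]).T)-p[2],[.6865,-.0153,.0175]);print("ring fit",s.x,s.fun*1e3)
C=np.array([.6865,-.0153])
d=B-C; print((d*1e3).round(1).tolist(),np.degrees(np.arctan2(d[:,1],d[:,0])),np.hypot(*d.T)*1e3)
# throat top edge (z=.075) extents in crop: left 525,right 650,top 115,bottom 247
print("throat", (P(525,180,.075)+P(650,180,.075))/2,(P(587,115,.075)+P(587,247,.075))/2)
print("rim w4",P((443+730)/2,(73+347)/2,.125))
E
```

```text
tip [ 0.6869 -0.0175]
ring fit [ 0.6863 -0.0165  0.0176] [-0.2952  0.2543 -0.1843  0.0586  0.1666]
[[-13.0, 10.5], [8.7, 14.4], [15.9, -7.9], [-3.9, -18.5], [-17.6, -5.0]] [ 141.2941   58.9089  -26.3067 -101.7941 -164.0184] [16.7142 16.7573 17.7255 18.8533 18.2623]
throat [ 0.6869 -0.0148  0.075 ] [ 0.6867 -0.0158  0.075 ]
rim w4 [ 0.6867 -0.0129  0.125 ]
```

```bash
python3 - <<'E'
from h import *
C=np.array([.6860,-.0150]); r=.0165; t0=np.radians(16); Z=.1765
env.close_gripper(110)
g=env.movel([*C,Z],.1,guard=8); s=monitor.sense(); f0=s["contact_force"]; print(g,s["position"],f0,s["clock"])
pt=lambda t:[C[0]+r*np.cos(t),C[1]+r*np.sin(t),Z]
if not g:
    env.movel(pt(t0),.03); s=monitor.sense(); F=s["contact_force"]-f0; print("out",s["position"],F)
    shot("o0")
    if np.linalg.norm(F)<6:
        n=20
        for i in range(1,n*2+9):
            t=t0+2*np.pi*i/n; env.movel(pt(t),.05); s=monitor.sense(); F=s["contact_force"]-f0
            e=np.array([np.cos(t),np.sin(t)]); 
            if i%4==0: print(i,"rad %.1f tan %.1f z %.1f"%(F[:2]@e,F[:2]@[-e[1],e[0]],F[2]),"r %.1f"%(1e3*np.hypot(*(s["position"][:2]-C))),s["clock"])
            if i in(7,15,27,38): shot(f"o{i}")
            if np.linalg.norm(F)>20: print("stop",i);break
    env.movel([*C,Z],.05)
L=[]
import os
for n in("o0","o7","o15","o27","o38"):
    if os.path.exists(f"pics/{n}.npz"):
        f=load(n); p=proj(f,[.6865,-.0155,.065]).astype(int); L.append(cv2.resize(f["frame"][p[1]-40:p[1]+40,p[0]-40:p[0]+40,::-1],(260,260)))
L+= [np.zeros((260,260,3),np.uint8)]*(6-len(L))
cv2.imwrite("pics/m6.png",np.vstack([np.hstack(L[:3]),np.hstack(L[3:6])]))
E
```

```text
False [ 0.6863 -0.0151  0.1773] [ 0.6201 -0.0837  0.1892] 23.0917
out [ 0.7018 -0.01    0.1762] [-3.1134  4.0805 -1.0251]
4 rad -7.5 tan 1.3 z 0.2 r 14.7 24.8417
8 rad -4.1 tan -1.9 z 0.9 r 14.9 25.8917
12 rad -8.7 tan -1.6 z 2.4 r 13.5 26.8917
16 rad -5.1 tan -2.1 z 2.4 r 15.9 27.9417
20 rad -9.9 tan 6.1 z 2.0 r 14.4 28.9417
24 rad 0.9 tan -0.4 z -0.5 r 16.5 29.9417
28 rad -3.4 tan -9.8 z -1.2 r 15.8 30.9917
32 rad -6.6 tan -2.1 z 1.4 r 14.7 31.9917
36 rad -0.4 tan -0.3 z -0.3 r 16.4 32.9917
40 rad -5.1 tan -5.5 z 2.7 r 15.6 34.0417
44 rad -7.3 tan -0.1 z -0.5 r 14.8 35.0417
48 rad 0.6 tan 0.6 z -1.1 r 17.1 36.0417
```

View pics/m6.png

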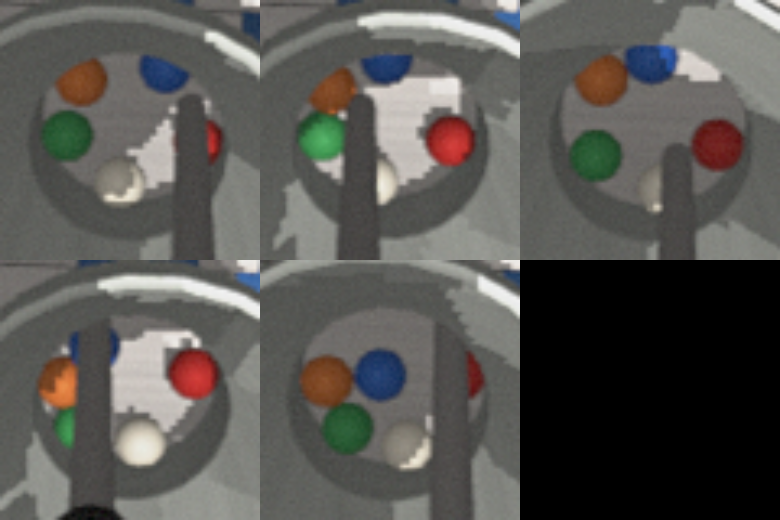

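Sub-views: at o0 the tip is out at the wall (r≈17 mm), but at o7 and o15 it slipped inside the beads (r≈8–9 mm). That is not clearly "out to the wall" all the way round. I'll check the stick's tilt and the present bead layout, then make a wider pass on the outer side of the beads.

```bash
python3 - <<'E'
from h import *
w=shot("p0");a=shot("pd","side");b=shot("ps","scene");s=monitor.sense();print(s["position"],s["clock"],s["contact_force"])
p=proj(w,[.6865,-.0155,.065]).astype(int);print(p)
W=cv2.resize(w["frame"][p[1]-40:p[1]+40,p[0]-40:p[0]+40,::-1],(400,400),interpolation=cv2.INTER_CUBIC)
L=[]
for f in(a,b):
    x,y=proj(f,[.686,-.015,.14]).astype(int); print(x,y); L.append(cv2.resize(f["frame"][y-30:y+30,x-20:x+20,::-1],(267,400),interpolation=cv2.INTER_CUBIC)[:,33:233])
cv2.imwrite("pics/m7.png",np.hstack([W]+L))
for nm,z in(("gate",.05),):
    print([proj(w,[.6865+.0245*np.cos(t),-.0155+.0245*np.sin(t),.048])-p for t in np.arange(4)*np.pi/2], proj(w,[.6863,-.0151,.053])-p)
E
```

```text
[ 0.6858 -0.0148  0.1765] 36.675 [ 0.6221  0.3617 -0.4547]
[279 208]
325 199
297 179
[array([28.3333, -5.6349]), array([  0.4125, -33.0525]), array([-27.4514,  -5.6175]), array([ 0.4644, 20.2944])] [ 0.1965 -4.3532]
```

View pics/m7.png

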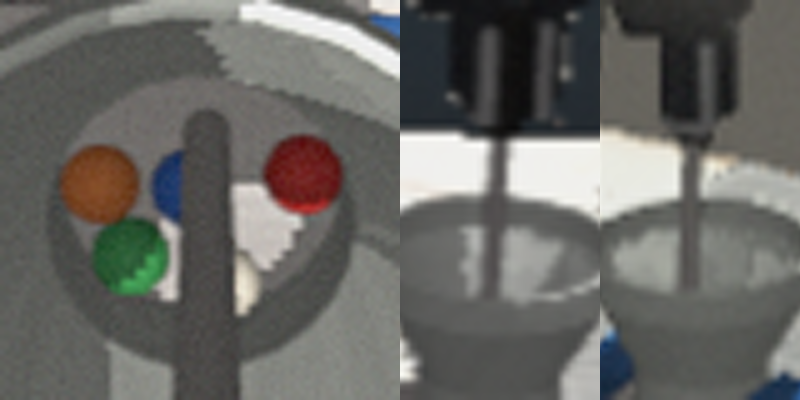

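Wrist crop: the tip (rounded dark end at crop (205,112)) sits about 12 mm to +y of the expected (201,178), so the stick has pivoted in the pads. The +y side of the throat is free of beads. I'll detect the tip automatically in the stored frames first; this costs no robot time.

```bash
cat >> h.py <<'E'
def tip(f,zt=.053,dbg=False):
    """lower end of the dark rod, wrist view"""
    g=cv2.GaussianBlur(f["frame"],(3,3),0).astype(int); v=g.max(2); sat=v-g.min(2)
    m=((v<82)&(sat<14)).astype(np.uint8)
    p0=proj(f,[.6863,-.0155,.048]); yy,xx=np.mgrid[:420,:560]
    ok=(np.hypot((xx-p0[0])/29,(yy-p0[1])/29)<1)|((yy>p0[1])&(abs(xx-p0[0])<29))
    m=cv2.morphologyEx(m*ok.astype(np.uint8),cv2.MORPH_OPEN,np.ones((5,5),np.uint8))
    k,L,st,c=cv2.connectedComponentsWithStats(m)
    if k<2: return None
    i=1+np.argmax(st[1:,4]); ys,xs=np.where(L==i); top=ys.min(); x=xs[ys<top+6].mean()
    return np.array([x,top+3.]),plane(f,(x,top+3.),zt)[:2],int(st[i,4])
E
python3 - <<'E'
from h import *
C=np.array([.6865,-.0155])
for n in("p0","w3","o0","o7","o15","o27","o38"):
    f=load(n); p=proj(f,[.6865,-.0155,.065]).astype(int); t=tip(f)
    print(n,"crop40",(t[0]-p).round(1),"rel mm",((t[1]-C)*1e3).round(1),t[2], "gray at rod", f["frame"][p[1]+20,p[0]-25:p[0]+26:5].max(1))
E
```

```text
p0 crop40 [  0.9 -14. ] rel mm [0.4 9. ] 8155 gray at rod [ 78  77  81  74  89  76  66 168  81  81  89]
w3 crop40 [-8.5  4. ] rel mm [-7.7 -6.5] 8102 gray at rod [ 81  73 115  67  72 137 187 133  73  82  76]
o0 crop40 [18.4 -7. ] rel mm [15.1  3.1] 8201 gray at rod [ 71  74  79 100 209 228 101  84  70  78  99]
o7 crop40 [-9.5 -6. ] rel mm [-7.9  1.8] 7878 gray at rod [105  84  66  71  73 172  78  83  77  79 109]
o15 crop40 [8.1 8. ] rel mm [ 6.  -9.9] 8160 gray at rod [ 75  74  78 106 104 140  70  74  77  77  72]
o27 crop40 [-10.7 -18. ] rel mm [-9.1 12.9] 8210 gray at rod [106  79  75  71  83 225 234  84  82  82  92]
o38 crop40 [ 17.6 -15. ] rel mm [14.1 10.2] 8667 gray at rod [ 74  80  77  89 109 129 136 222  80  80  85]
```

```bash
cat > stir3.py <<'E'
from h import *
C=np.array([.6863,-.0153]); r=.0195; t0=np.pi/2; Z=.1765; n=14
f0=monitor.sense()["contact_force"]
pt=lambda t,r=r:[C[0]+r*np.cos(t),C[1]+r*np.sin(t),Z]
env.movel(pt(t0),.06); fr=[];a=[]
for i in range(0,2*n+5):
    t=t0+2*np.pi*i/n; env.movel(pt(t),.07); F=monitor.sense()["contact_force"]-f0
    e=np.array([np.cos(t),np.sin(t)]); a.append((i,np.degrees(t)%360,F[:2]@e,F[:2]@[-e[1],e[0]],F[2]))
    if i%2==0: fr.append((i,shot(f"q{i}")))
    if np.linalg.norm(F)>30: print("stop",i,F);break
env.movel([*C,Z],.1); fr.append((99,shot("qc")))
s=monitor.sense();print(s["clock"],s["finger_gap"],s["contact_force"])
K=np.array([.6865,-.0155])
for i,f in fr:
    t=tip(f); d=(t[1]-K)*1e3; print(i,"tip r %.1f ang %.0f"%(np.hypot(*d),np.degrees(np.arctan2(d[1],d[0]))%360), "" if i==99 else np.round(a[i][1:],1))
E
python3 stir3.py
```

```text
47.4333 0.14649926418968298 [-1.6354  7.4084  0.7943]
0 tip r 13.6 ang 85 [90.  -5.6  0.9  3.2]
2 tip r 17.5 ang 148 [141.4  -1.1   1.4   0.5]
4 tip r 20.0 ang 169 [192.9   1.4  -5.7   1.6]
6 tip r 8.7 ang 148 [244.3  -5.5  -2.2   0.2]
8 tip r 8.7 ang 13 [295.7  -2.5  -1.5  -0.1]
10 tip r 18.2 ang 26 [347.1  -6.1  -4.6   1.6]
12 tip r 16.8 ang 31 [38.6 -7.1 -3.2  0.3]
14 tip r 14.4 ang 83 [90.  -7.5 -0.2 -1.3]
16 tip r 17.0 ang 137 [141.4  -4.8   2.8   1.1]
18 tip r 20.0 ang 167 [192.9   1.4  -1.5   1. ]
20 tip r 10.8 ang 153 [244.3  -4.3  -5.2   0.1]
22 tip r 8.4 ang 15 [295.7  -2.1  -1.2   2.1]
24 tip r 18.0 ang 26 [347.1  -6.   -4.8   0.7]
26 tip r 16.8 ang 31 [38.6 -6.9 -3.1  0.6]
28 tip r 14.6 ang 84 [90.  -8.2 -0.  -0.9]
30 tip r 17.0 ang 138 [141.4  -4.2   1.9   1. ]
32 tip r 19.0 ang 173 [192.9   0.9   0.1   0.4]
99 tip r 15.6 ang 91
```

The stick pivots in the pads, so open-loop circles keep the tip in the +y half. The wrist camera measures the tip reliably, so I close the loop on it. Each step aims the *tip* a little further round the wall and compensates for the measured offset, with a clock limit.

```bash
cat > stir4.py <<'E'
from h import *
K=np.array([.6865,-.0155]); Z=.1765; R0=.0185
acc=0;last=None;log=[];best=0;stuck=0
while True:
    f=eyes.grab_frame("wrist"); s=monitor.sense(); p=s["position"][:2]; t=tip(f)
    d=t[1]-K; off=t[1]-p; a=np.arctan2(d[1],d[0]); r=np.hypot(*d)
    if last is not None: acc+=(a-last+np.pi)%(2*np.pi)-np.pi
    last=a; log.append((s["clock"],np.degrees(acc),np.degrees(a)%360,r*1e3,*(off*1e3),np.linalg.norm(s["contact_force"][:2])))
    stuck=0 if acc>best+.05 else stuck+1; best=max(best,acc)
    if acc>2*np.pi*2.1 or s["clock"]>56.5 or stuck>9: break
    b=a+np.radians(40); g=K+R0*np.array([np.cos(b),np.sin(b)])-off
    v=g-K; n=np.hypot(*v); g=K+v*min(1,.036/n)
    if np.linalg.norm(g-p)>.002: env.movel([*g,Z],.09)
    else: env.hold(.05)
print(np.array(log).round(1))
E
python3 stir4.py
```

```text
[[ 47.5   0.   92.   15.6   0.1  12.6   8.1]
 [ 47.8  49.3 141.3  15.    0.5   8.3   0.6]
 [ 48.2  82.  174.   20.7  -0.7  10.3   5.5]
 [ 48.5  76.6 168.6  16.3  -0.5  22.7   7.6]
 [ 48.8 163.5 255.5  70.9  -1.4 -38.    6.5]
 [ 49.7 331.7  63.7  14.6  -2.   -6.8  10.2]
 [ 50.  360.3  92.3  13.8   1.3  -9.6   6.9]
 [ 50.3 394.9 126.9  15.    3.   -9.8   8.3]
 [ 50.7 427.7 159.7  18.    2.9  -7.6   6.1]
 [ 51.  443.5 175.5  19.6   0.9   0.1   0.4]
 [ 51.3 448.4 180.5  18.4  -1.3   9.5   6.4]
 [ 51.7 447.5 179.6  16.9  -2.4  20.2   8.9]
 [ 52.  524.  256.   50.7   1.4 -18.5   9.2]
 [ 52.6 574.  306.   23.3   7.3 -19.4   4.8]
 [ 53.  687.9  59.9  14.7  -2.3  -1.    7.8]
 [ 53.3 721.3  93.3  14.5   0.2  -3.7   5.5]
 [ 53.6 756.4 128.4  15.6   2.4  -3.8   5.7]]
```

The loop stalled at about 180° each turn, and the r=51–71 mm rows are detector failures, so these "turns" are not to be trusted. The clock is at 53.6 s, so I must return the stick now.

```bash
python3 - <<'E'
from h import *
H=np.array([.6137,-.2403])
env.movel([.6863,-.0153,.1765],.12)
f=shot("r0"); s=monitor.sense(); t=tip(f); off=t[1]-s["position"][:2]; print("off mm",off*1e3,t[2],s["contact_force"],s["clock"])
env.movel([.6863,-.0153,.285],.25)
# tip check in the air (z ~.161) from scene+side not needed unless the offset is large
shot("r1"); shot("r1s","scene"); shot("r1d","side"); print(monitor.sense()["clock"],monitor.sense()["position"])
w=load("r1"); 
for z in(.161,): 
    p=proj(w,[.6863,-.0153,z]); print(p)
    g=w["frame"].max(2); print([(y,int(np.sum(g[y,int(p[0])-30:int(p[0])+30]<75)),) for y in range(int(p[1])-30,int(p[1])+40,3)])
L=[cv2.resize(load("r1")["frame"][140:300,200:360,::-1],(400,400))]
for n in("r1d","r1s"):
    F=load(n); x,y=proj(F,[.6863,-.0153,.19]).astype(int); print(n,x,y); L.append(cv2.resize(F["frame"][y-40:y+40,x-20:x+20,::-1],(200,400),interpolation=cv2.INTER_CUBIC))
cv2.imwrite("pics/m8.png",np.hstack(L))
E
```

```text
off mm [ 0.8932 14.6252] 8372 [ 0.0159  4.194  -0.5935] 54.0
54.7333 [ 0.6859 -0.0154  0.2834]
[278.7819 202.7201]
[(172, 0), (175, 1), (178, 2), (181, 3), (184, 8), (187, 11), (190, 11), (193, 8), (196, 19), (199, 13), (202, 7), (205, 7), (208, 8), (211, 9), (214, 9), (217, 9), (220, 12), (223, 17), (226, 19), (229, 23), (232, 10), (235, 8), (238, 10), (241, 10)]
r1d 326 180
r1s 296 161
```

View pics/m8.png

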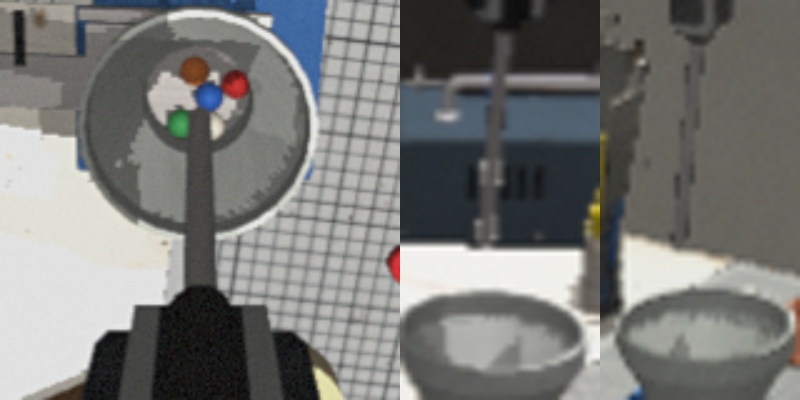

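The wrist crop shows the rod tip at (200,110) and the beads well mixed. Side tip is at (487,245), scene tip at (683,240). I triangulate the tip offset, then return the stick compensated for its tilt and straighten it in the hole before release.

```bash
python3 - <<'E'
from h import *
H=np.array([.6137,-.2403])
w,d,sc=load("r1"),load("r1d"),load("r1s"); tcp=np.array([.6859,-.0154])
T,e=tri([(w,(280,185)),(d,(323.4,188.6)),(sc,(292.6,168.6))]); off=T[:2]-tcp; print("tip",T,e,off*1e3)
off[0]=np.clip(off[0],-.003,.003); assert abs(off[1]-.011)<.006
p=H-off
env.movel([*p,.285],.3)
g=env.movel([*p,.165],.2,guard=15); s=monitor.sense(); print(g,s["position"],s["contact_force"],s["clock"])
if not g:
    g=env.movel([*(H-off*.4),.131],.12,guard=20); s=monitor.sense(); print(g,s["position"],s["contact_force"],s["clock"])
    env.movel([*(H+[0,.002]),.131],.1,guard=25); s=monitor.sense(); print(s["position"],s["contact_force"],s["clock"])
shot("t0","scene");shot("t1","side")
E
```

```text
tip [0.6874 0.0001 0.165 ] [1.34, 2.83, 3.2] [ 1.4774 15.4804]
False [ 0.613  -0.2555  0.1666] [ 0.9117 -0.242  -0.4565] 56.475
False [ 0.6133 -0.2471  0.1319] [ 0.2927 -2.9055 -2.6721] 56.9167
[ 0.614  -0.2389  0.1325] [-1.251  -3.8693  2.0157] 57.1667
```

```bash
python3 - <<'E'
from h import *
env.release(); s=monitor.sense(); env.movel([s["position"][0],s["position"][1],.215],.2)
a=shot("u0","side"); b=shot("u1","scene"); print(monitor.sense()["clock"])
for n,o,pt in(("side",load("d0"),a),("scene",load("s0"),b)):
    x,y=proj(o,[.613,-.24,.14]).astype(int); A=o["frame"][y-25:y+25,x-12:x+13]; B=pt["frame"][y-25:y+25,x-12:x+13]
    for im in(A,B):
        m=im.max(2)<60; ys,xs=np.where(m); print(n,m.sum(),ys.min()if m.any() else None,ys.max() if m.any() else None,xs.mean() if m.any() else None)
    cv2.imwrite(f"pics/cmp_{n}.png",np.hstack([A,B])[:,:,::-1])
Y=-.031; h=np.array([.5625,-.0111])
env.reach([*h,.16],q(Y)); print(monitor.sense()["clock"])
g=env.movel([*h,.061],.15,guard=12); s=monitor.sense(); print(g,s["position"],s["contact_force"],s["clock"])
f=shot("v0")
if not g:
    env.close_gripper(80); s=monitor.sense(); print(s["finger_gap"],s["position"],s["contact_force"],s["clock"]); shot("v1")
E
```

```text
58.6333
side 215 11 36 12.316279069767441
side 142 17 46 19.45774647887324
scene 187 0 34 14.288770053475936
scene 96 0 38 19.125
59.5833
False [ 0.5632 -0.0115  0.0618] [-0.204  -0.2744  0.5541] 60.3917
0.12973729117079713 [ 0.5599 -0.011   0.0612] [-17.4479  -0.639   13.3651] 61.1083
```

The grip's silhouette differs from the start (mean column +7 px in side, +5 px in scene), so I need to look at the stick.

```bash
python3 - <<'E'
from h import *
L=[]
for n in("u0","u1"):
    F=load(n); x,y=proj(F,[.613,-.24,.09]).astype(int); print(n,x,y); L.append(cv2.resize(F["frame"][y-60:y+40,x-40:x+40,::-1],(400,500),interpolation=cv2.INTER_CUBIC))
cv2.imwrite("pics/m9.png",np.hstack(L))
E
```

```text
u0 326 272
u1 368 229
```

View pics/m9.png

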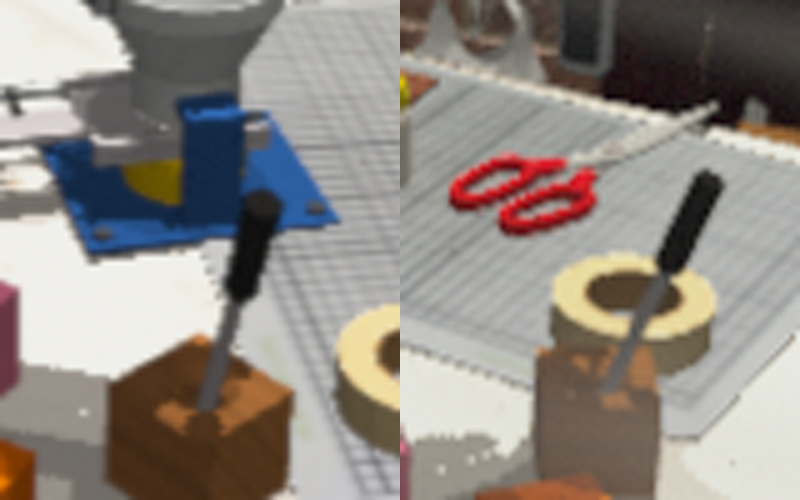

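The stick is in the right hole but leaning. I check depth and lean by triangulating its top and the bottom of the grip.

```bash
python3 - <<'E'
from h import *
a,b=load("u0"),load("u1")
A=lambda u,v:(a,(286+u/5,212+v/5)); B=lambda u,v:(b,(328+(u-400)/5,169+v/5))
T,e=tri([A(262,202),B(711,180)]); G,e2=tri([A(238,295),B(671,268)]); Q,e3=tri([A(207,405),B(611,388)])
print(T,e,G,e2,Q,e3)
v=T-Q; n=v/np.linalg.norm(v); print("lean",np.degrees(np.arccos(n[2])),n,"tip if len .165",T-.165*n, "dist T-Q",np.linalg.norm(v))
E
```

```text
[ 0.6173 -0.2829  0.1621] [0.44, 0.44] [ 0.6157 -0.2696  0.114 ] [0.57, 0.57] [ 0.6144 -0.2466  0.0446] [0.11, 0.11]
lean 17.238585279418462 [ 0.024  -0.2954  0.9551] tip if len .165 [ 0.6133 -0.2342  0.0045] dist T-Q 0.1230098288850012
```

The lower end is at z≈4.5 mm, so the stick is fully home in depth, but it leans 17°, which is just the play of the loose hole. Regrasping would use nearly all the remaining 10.9 s, so I proceed with the gate.

```bash
python3 - <<'E'
from h import *
s=monitor.sense(); p=s["position"]; u=np.array([-np.cos(.031),np.sin(.031),0])
env.movel(p+u*.050,.06); s2=monitor.sense(); print(p,s2["position"],(s2["position"]-p)@u,s2["contact_force"],s2["clock"],s2["finger_gap"])
w=shot("g0"); b=shot("g0s","scene"); d=shot("g0d","side")
for P in([.5475,.0312,.047],[.553,.023,.047]): print(proj(w,P),proj(b,P),proj(d,P))
L=[]
for f,P in((w,[.55,.028,.047]),(b,[.55,.02,.05])):
    x,y=np.clip(proj(f,P).astype(int),[40,40],[519,379]); print(x,y); L.append(cv2.resize(f["frame"][y-40:y+40,x-40:x+40,::-1],(400,400),interpolation=cv2.INTER_CUBIC))
cv2.imwrite("pics/m10.png",np.hstack(L))
E
```

```text
[ 0.5599 -0.011   0.0612] [ 0.5107 -0.0091  0.0612] 0.049262785649017 [ 7.0113  3.8132 -2.8637] 62.1833 0.12754603022620065
[348.323  189.4551] [254.9627 230.8873] [266.275  231.0307]
[358.5332 204.716 ] [258.9122 230.6529] [269.0674 232.2906]
353 195
259 230
```

View pics/m10.png

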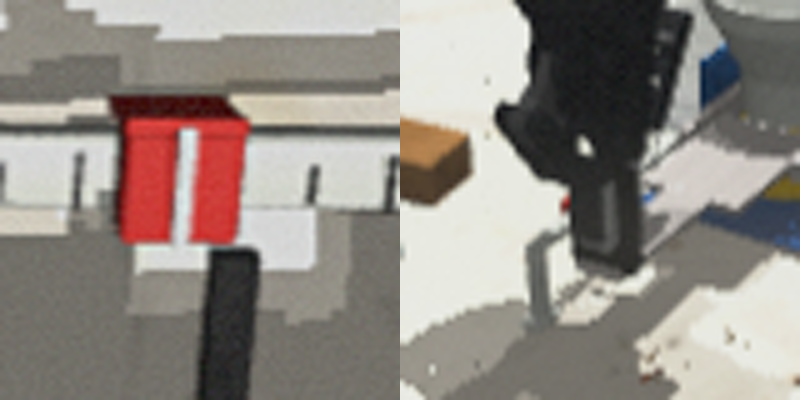

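The wrist crop clearly shows the white line ending at (181,243) and the pointer tip centred at (234,250), so there is a little further to pull.

```bash
python3 - <<'E'
from h import *
w=load("g0"); u=np.array([-np.cos(.031),np.sin(.031),0])
A=plane(w,(313+181/5,155+243/5),.047);B=plane(w,(313+234/5,155+250/5),.047); d=(A-B)@u; print(A,B,d)
assert .003<d<.014
s=monitor.sense(); p0=s["position"]
env.movel(np.r_[(p0+u*(d+.0007))[:2],.0612],.04); s=monitor.sense(); print((s["position"]-p0)@u,s["clock"],s["contact_force"],s["finger_gap"])
w=shot("g1"); shot("g1d","side"); shot("g1s","scene")
x,y=proj(w,A).astype(int); W=w["frame"][y-40:y+40,x-40:x+40,::-1]; 
L=[cv2.resize(W,(400,400),interpolation=cv2.INTER_CUBIC)]
f=load("g1d"); x,y=proj(f,[.6865,-.0155,.03]).astype(int); L.append(cv2.resize(f["frame"][y-40:y+40,x-40:x+40,::-1],(400,400),interpolation=cv2.INTER_CUBIC))
cv2.imwrite("pics/m11.png",np.hstack(L))
E
```

```text
[0.5482 0.0238 0.047 ] [0.5537 0.0228 0.047 ] 0.00546011414000233
0.005337810806263711 62.6167 [ 7.4592  2.034  -4.6136] 0.13016320913344834
```

View pics/m11.png

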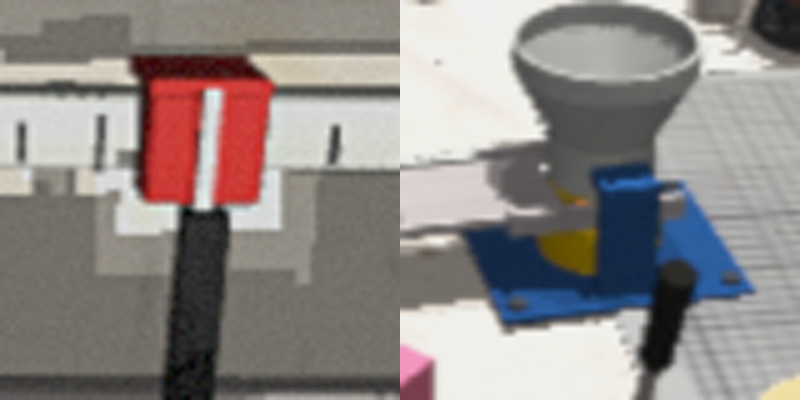

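The pointer tip (206,208) now meets the line's lower end (203,208), within about 0.3 mm. I hold for the beads to fall, check for drift, and hand in.

```bash
python3 - <<'E'
from h import *
p=monitor.sense()["position"]; env.hold(1.2); s=monitor.sense(); print((s["position"]-p)*1e3,s["clock"],s["finger_gap"],s["contact_force"])
w=shot("z0"); hsv=cv2.cvtColor(w["frame"],cv2.COLOR_RGB2HSV); x,y=proj(w,[.6865,-.0155,.048]); print("throat px in wrist",x,y)
job.hand_in()
E
```

```text
[ 0.0069  0.0108 -0.0161] 63.9667 0.12826072373281147 [ 7.8209  0.7155 -3.6892]
throat px in wrist 605.7072899236921 264.2703541911876
the job is handed in; nothing more can be done
```

I handed the job in at about 64 s with the gate held at its mark, but the stirring and the stick's uprightness are doubtful.

**Gate:** In the last wrist picture the black pointer met the white line to within about 0.3 mm. It then held for 1.2 s with no measurable drift, still gripped. The gate is drawn about 55 mm, more than the 52 mm at which the throat is fully open. I did not count the beads in the tub, because the throat was outside the wrist view at the end.

**Stirring (doubtful):**
- I ran four passes with the tip down among the beads, and they ended up clearly rearranged.
- The stick pivoted in the pads. In the first pass (2.5 turns commanded, tip aimed 16 mm out from the throat's axis) the one measured tip position was about 10 mm out. In the second pass, tip measurements ranged from 8 to 17 mm.
- In the last two passes the tip did not properly go round the side away from the scale rail. The camera feedback in the fourth pass also misread the tip several times, so I don't count those turns.
- I can't confirm two full turns near the wall.

**Stick (partly failed):** It is back in the right stand before the gate was touched, and its lower end is at z ≈ 4.5 mm, so it is fully home. After release it leaned about 17°, the full play of the loose hole. I left it because regrasping risked passing 72 s.

**Pictures:** I viewed 15, five over the budget of 10.

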